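Square a display base into the corner of the bench fence

TASK

On this garage table, push the larger of the two wooden display bases along the table top into the inner corner of the steel squaring fence, so that its long side lies flush along the long rail and its end butts flush against the short rail, then move clear. Push it gently and by its edges only: do not ram it into the rails, do not lift or tip it, and do not touch the freshly glued dowel that stands on it. Leave the smaller base and all the other things where they are.

Things in the scene. Friction and masses are not known exactly. Their poses are not given: they have to be found in the camera images.
- large_base: The larger base, loose: brown wooden board 80 mm (its x) by 140 mm (its y, long side) by 25 mm high, an upright dowel in the middle of its top. About 0.2 kg, slides flat. Origin: centre of its underside, z up. At the start it lies in front of the long rail, clear of it, its x within 0.35 rad of straight ahead; it may be the left or the right one of the two bases.
- large_base_dowel: The pale wooden dowel fixed upright on the middle of the larger base: 22 mm in diameter, 40 mm tall, top 65 mm above the table. Origin at the centre of its foot (on the board's top, 25 mm above the table). Not to be touched.
- fence: Squaring fence, fixed: two dark steel rails 25 mm wide, 18 mm high, forming an L. Origin: inner corner at table height. Its x points away from the robot into the long rail, y left into the short rail. Working faces: long rail x = 0, from y = 0 to -520 mm; short rail y = 0, from x = 0 to -100 mm. Larger base home: its centre at x = -40, y = -70 mm here, axes parallel to these.
- small_base: The smaller display base, loose, to be left alone: a brown wooden board 60 mm (x) by 90 mm (y) by 25 mm high, with the same kind of dowel (22 mm in diameter, top 65 mm above the table). Origin at the centre of its underside.
- spool_insulator: Bystander, loose: white ribbed porcelain insulator, upright, 64 mm in diameter, 95 mm tall. Origin at the centre of its underside.
- amber_insulator: Bystander, loose: amber bell-shaped glass insulator, upright, 72 mm in diameter, 100 mm tall. Origin at the centre of its underside.
- green_insulator: Bystander, loose: green bell-shaped glass insulator, upright, 68 mm in diameter, 90 mm tall. Origin at the centre of its underside.
- brown_insulator: Bystander, loose: brown ribbed insulator, upright, 60 mm in diameter, 80 mm tall, behind the long rail. Origin at the centre of its underside.
- jar: Bystander, loose: closed glass jar, 60 mm in diameter, 85 mm tall, behind the fence. Origin at the centre of its underside.
- brush: Bystander, loose: flat brush, 200 mm long (along its x), 42 mm wide, 20 mm high, lying on the table near the robot, on its right. Origin at its middle, underneath.
- screwdriver: Bystander, loose: screwdriver, 200 mm long (along its x), 26 mm thick, lying on the table, to the left of the short rail. Origin at its middle, underneath.

How it is judged:
By the outcome, as a careful person would: the job done as asked, in the order asked, and still so for the second after the job is handed in, with the robot touching nothing.
It also fails if it takes over 58 s, if anything falls off the work surface, if the arm or the gripper's body presses on something with over 40 N, if the wrist force passes 120 N, or if a joint passes its speed limit or range.

ROBOT

A 6-joint arm with a two-finger parallel gripper is mounted at the origin on the work surface. World frame = base frame: x ahead of the robot, y to its left, z up, the work surface at z = 0. Lengths are in m, angles in rad, forces in N, time in s.
With the tool pointing down it reaches from about 0.3 to 0.775 m from the base axis. Payload 14.6 kg.
Tool frame: the origin (TCP) lies on the front face of the gripper's body, between the roots of the fingers; the fingertips stand 97 mm ahead of it and the grasp point (between the pads) lies 78 mm ahead of it; z points along the fingers, x is the direction in which the jaws open and shut, and the axes are right-handed (so a half turn about z gives the same grasp; the last joint's range is limited). The gripper opens to 94 mm and grips with 3 to 60 N. Pads are 16 mm wide; open, the fingers measure 119 mm over their backs; the gripper's body (75 mm by 177 mm) begins 78 mm behind the grasp point.
Start: joints at [1.225, 0.3, 1.521, -0, 1.321, -0.067], TCP at [0.151, 0.529, 0.303] pointing down, gripper open.
Joint ranges: [-3.03, 3.03], [-0.79, 2.21], [0.23, 2.52], [-1.04, 4.18], [0, 3.07], [-2.55, 2.55]. Speed limits (rad/s): [2.22, 2.22, 2.57, 3.14, 3.14, 3.14].

INTERFACE

Orientations are given as [roll, pitch, yaw] about the fixed x, y, z axes, in that order (R = Rz(yaw) Ry(pitch) Rx(roll)).
In Python, from station import sensors, camera, ctrl gives the robot as it stands.
- The arm moves only by the tool move_arm, never from a script. Its argument "rows" is text: rows parted by semicolons, each of 6 numbers parted by spaces: the shift along the tool's x, y, z in mm, then the turn, a rotation vector about the tool's x, y, z in rad. In form: x y z wx wy wz; .... A call has 1 to 20 rows; each row shifts and turns the pose as measured when the row begins, along the tool's axes as they then stand; what a row does not reach is not made up. A row lasts 1/8 s, in which the tool goes at most 62.5 mm and 10.7 degrees, less where a joint would pass 70% of its speed; a pose out of reach is approached as far as the arm can. A call with a gripper value outside its range is refused whole. "grip" is the opening, from -1 (shut) to 1 (fully open), set as the call begins (left out, the last holds). The fingers move at their own pace and stop on an object; "newtons" is the grip in N (left out, the last holds). Time passes only in rows, so rows that do not move let the fingers close. It gives the time, the measured TCP pose, the force and the opening at its end, in the units of the state.
- sensors.get_obs(): the state, without advancing time (a new reading comes with each control period).
- camera(name): name is "scene" or "top"; returns a dict with "color" (400x640x3 uint8, blue, green, red), "z_map" (400x640 float32, m along the optical axis (not along the pixel's ray), 0 where there is no reading), "mtx" (3x3 intrinsics, pixels), "distortion" ([k1, k2, p1, p2, k3] as OpenCV has them; the pictures are not rectified), "position" and "attitude" of the camera in the world. Camera axes: x right, y down, z forward; pixel columns grow to the right and rows downward; lengths in m; the calibration is good to about 2 mm. A picture is of the moment at which its call begins.
- ctrl.hand_in(): hands the job in, once; it reports no verdict.
The state is a dict: "time_s": time; "qpos": joint angles; "joint_vel": joint speeds; "tau": joint torques, N m; "ee_pos": TCP position; "eef_rot": TCP orientation; "force": force on the tool from outside, world axes, zero at the start; "moment": the same for the moment, N m; "grip_width": finger opening in m.
Only numpy, scipy, OpenCV 4.12 (cv2) and the standard library are available. Lean on these libraries where they do the work, as an engineer would, in place of code of your own. Each camera call takes 0.05 s, during which the arm holds its last target.

## Working session

There is one attempt and no reset: what is moved stays moved. The work goes in short steps, Python scripts to look and compute and a tool call to move; the robot and the scene stay as the last step left them, time stands still between calls to the robot, and variables do not carry over. Pictures are saved under pics/ and viewed, and the job is handed in when it is done.

Besides the shell and the picture viewer there is one more tool, called after "Emit:" as a command line: name --argument value ..., lists and objects as JSON in quotes. move_arm: Moves the arm, as the interface text tells. Its arguments: {"type":"object","properties":{"rows":{"type":"string"},"grip":{"type":"number"},"newtons":{"type":"number"}},"required":["rows"]}

```bash
ls; mkdir -p pics; python3 - <<'E'
from station import sensors,camera
import cv2,numpy as np
print(sensors.get_obs())
for n in("top","scene"):
    c=camera(n); cv2.imwrite(f"pics/{n}0.png",c["color"]); np.savez(f"{n}0.npz",**c)
    print(n,c["mtx"],c["distortion"],c["position"],c["attitude"])
E
```

```text
pics
{'time_s': 0.0, 'qpos': array([ 1.22545053e+00,  3.00467470e-01,  1.52159188e+00, -4.70466461e-06,
        1.32069150e+00, -6.65965472e-02]), 'joint_vel': array([ 0.00053148,  0.00047522, -0.00038189,  0.00184213, -0.00142802,
       -0.00227758]), 'tau': array([-2.14758670e-04, -5.31811917e+01, -3.52731693e+01,  7.06837233e-02,
        2.44475668e-02, -1.32250907e-04]), 'ee_pos': array([0.15128419, 0.52862532, 0.30208369]), 'eef_rot': array([-3.14152013e+00,  1.15593341e-03,  1.29204828e+00]), 'force': array([ 0.06425616,  0.06441895, -0.25330831]), 'moment': array([0.00411111, 0.05333944, 0.00205711]), 'grip_width': 0.0938120948677127}
top [[363.13110089   0.         324.8942368 ]
 [  0.         363.13110089 196.63764318]
 [  0.           0.           1.        ]] [-0.01462126  0.          0.          0.          0.        ] [ 0.46087733 -0.04469759  1.05708808] [-3.06493468  0.00483279 -1.54493119]
scene [[426.02238428   0.         321.71251975]
 [  0.         426.02238428 204.85583173]
 [  0.           0.           1.        ]] [-0.07283118  0.          0.          0.          0.        ] [ 1.30311422 -0.33272452  0.89443493] [-2.35630714 -0.01777766  1.21487039]
```

View pics/top0.png

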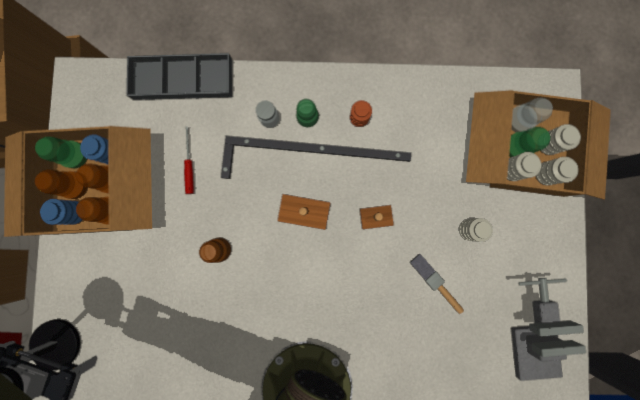

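View pics/scene0.png

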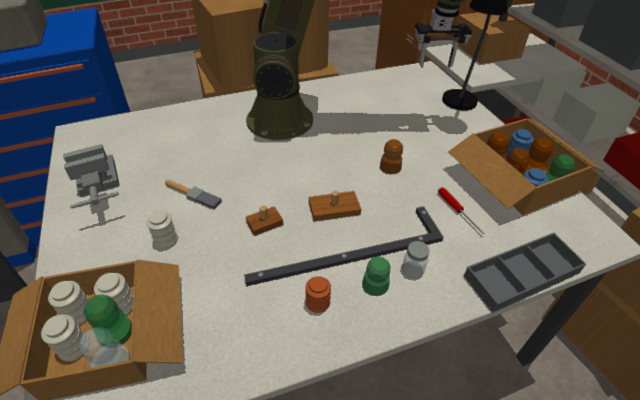

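```bash
cat > h.py <<'E'
import numpy as np,cv2
from scipy.spatial.transform import Rotation as Ro
def cloud(c):
    h,w=c["z_map"].shape
    uv=np.stack(np.meshgrid(np.arange(w),np.arange(h)),-1).reshape(-1,1,2).astype(np.float64)
    n=cv2.undistortPoints(uv,c["mtx"],c["distortion"]).reshape(-1,2)
    R=Ro.from_euler("xyz",c["attitude"]).as_matrix()
    d=np.c_[n,np.ones(len(n))]@R.T
    return (d.reshape(h,w,3), (c["position"]+d*c["z_map"].reshape(-1,1)).reshape(h,w,3))
def onplane(c,uv,z):
    n=cv2.undistortPoints(np.asarray(uv,float).reshape(-1,1,2),c["mtx"],c["distortion"]).reshape(-1,2)
    d=np.c_[n,np.ones(len(n))]@Ro.from_euler("xyz",c["attitude"]).as_matrix().T
    p=np.asarray(c["position"]); return (p+d*((z-p[2])/d[:,2])[:,None])[:,:2]
E
python3 - <<'E'
from h import *
for n in("top","scene"):
    c=dict(np.load(f"{n}0.npz")); d,P=cloud(c)
    t=P[...,2]; print(n,"table z", np.median(t[(abs(P[...,0]-.45)<.2)&(abs(P[...,1])<.25)]))
    roi=(P[...,0]>.25)&(P[...,0]<.75)&(abs(P[...,1])<.45)
    b,g,r=[c["color"][...,i].astype(int) for i in range(3)]
    m=roi&(P[...,2]>.008)
    k,l,s,ce=cv2.connectedComponentsWithStats(m.astype(np.uint8))
    for i in range(1,k):
        if s[i,4]<20: continue
        q=P[l==i]; a=q[:,2]
        print(s[i],"maxz %.3f med %.3f"%(a.max(),np.median(a)),"mean",q[:,:2].mean(0).round(3),"rect",cv2.minAreaRect((q[(a<np.median(a)+.006),:2]*1000).astype(np.float32)))
E
python3 - <<'E'
import cv2
a=cv2.imread('pics/top0.png')[110:270,190:430]
cv2.imwrite('pics/crop0.png',cv2.resize(a,None,fx=3.3,fy=3.3,interpolation=cv2.INTER_CUBIC))
E
```

```text
top table z 0.00025633082104037364
[259 117  17  11 118] maxz 0.091 med 0.052 mean [0.746 0.132] rect ((745.3553466796875, 132.7491455078125), (7.805665016174316, 38.37887954711914), 1.3861209154129028)
[302 123  10   5  27] maxz 1.057 med 0.019 mean [0.738 0.02 ] rect ((748.471435546875, 21.686500549316406), (26.51569175720215, 2.617345094680786), 89.72748565673828)
[184 126  11  68 390] maxz 1.057 med 0.021 mean [0.606 0.355] rect ((639.8143310546875, 363.8767395019531), (200.37083435058594, 25.317758560180664), 5.676831245422363)
[466 126   9  57 286] maxz 1.057 med 0.049 mean [ 0.65  -0.438] rect ((670.50244140625, -442.7611083984375), (18.16046905517578, 158.17164611816406), 87.56794738769531)
[ 221  135  190   44 1986] maxz 1.057 med 0.018 mean [0.675 0.026] rect ((633.5703125, -8.06634521484375), (542.0078735351562, 125.1925048828125), 86.10272979736328)
[145 170   7  59 269] maxz 0.077 med 0.069 mean [0.499 0.444] rect ((518.3463745117188, 445.0527038574219), (159.9304962158203, 14.845162391662598), 2.463900089263916)
[ 277  194   53   36 1381] maxz 1.057 med 0.025 mean [0.49
[... 1657 characters left out ...]
 81.14453125)
[245 205  38  29 684] maxz 0.069 med 0.026 mean [ 0.495 -0.188] rect ((487.7120361328125, -186.33868408203125), (64.32394409179688, 91.16291046142578), 8.498381614685059)
[ 245  206  198   79 2256] maxz 0.088 med 0.019 mean [0.679 0.003] rect ((633.9269409179688, -6.406158447265625), (546.9197998046875, 128.73512268066406), 86.16645812988281)
[160 211  18  36 353] maxz 0.100 med 0.061 mean [ 0.472 -0.438] rect ((472.5880126953125, -434.820068359375), (16.652767181396484, 45.44075012207031), 49.66545104980469)
[170 264  11  57 322] maxz 0.059 med 0.050 mean [ 0.656 -0.443] rect ((668.7991943359375, -443.89935302734375), (18.231266021728516, 162.2454071044922), 87.26773071289062)
```

View pics/crop0.png

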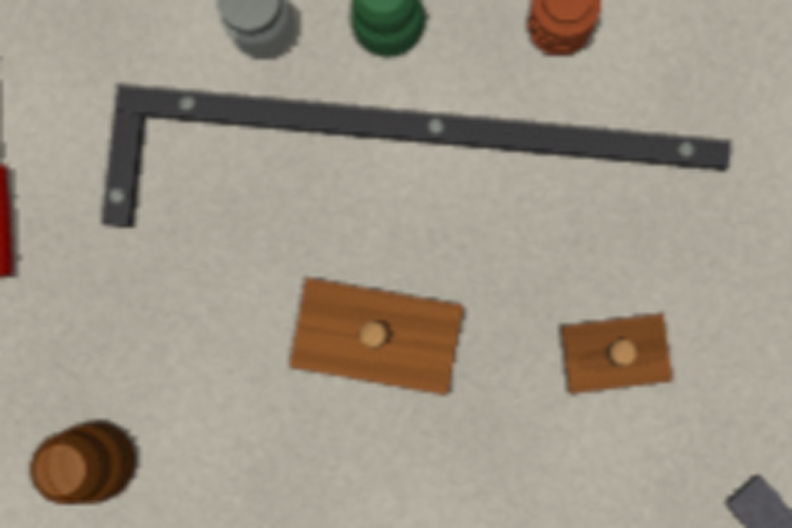

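```bash
cat >> h.py <<'E'
def wrap(a): return (a+np.pi/2)%np.pi-np.pi/2
def fence(P):
    z=P[...,2]; m=(z>.012)&(z<.024)
    q=P[m][:,:2]; o=np.array([.6878,.2363]); th=np.radians(-3.9)
    for _ in range(6):
        R=np.array([[np.cos(th),-np.sin(th)],[np.sin(th),np.cos(th)]]); f=(q-o)@R
        L=f[(f[:,0]>-6e-3)&(f[:,0]<.031)&(f[:,1]>-.50)&(f[:,1]<-.02)]
        S=f[(f[:,1]>-6e-3)&(f[:,1]<.031)&(f[:,0]>-.09)&(f[:,0]<-.02)]
        k,b=np.polyfit(L[:,1],L[:,0],1); sy=S[:,1].mean()-.0125
        o=o+R@np.array([b-.0125,sy]); th-=k
    return o,th
def board(P,guess,r=.1):
    z=P[...,2]; m=(z>.020)&(z<.031)&(np.hypot(P[...,0]-guess[0],P[...,1]-guess[1])<r)
    k,l,s,_=cv2.connectedComponentsWithStats(m.astype(np.uint8)); i=1+np.argmax(s[1:,4])
    pts=(P[l==i][:,:2]*1000).astype(np.float32)
    (c,wh,a)=cv2.minAreaRect(pts)
    if wh[0]<wh[1]: a-=90   # a: long axis dir
    return np.array(c)/1000,wrap(np.radians(a)-np.pi/2),wh
def rel(P,g,r=.1,o=None,th=None):
    if o is None:o,th=fence(P)
    c,y,wh=board(P,g,r); R=np.array([[np.cos(th),-np.sin(th)],[np.sin(th),np.cos(th)]])
    return o,th,c,y,wh,(c-o)@R*1000,np.degrees(y-th)
E
python3 - <<'E'
from h import *
for n in("top","scene"):
    P=cloud(dict(np.load(f"{n}0.npz")))[1]; print(n,*rel(P,(.497,.023))); print(board(P,(.487,-.185),.07))
E
```

```text
top [0.68693649 0.23395442] -0.06883876585813647 [0.49696579 0.02364754] -0.149717723320129 (140.1145477294922, 79.90951538085938) [-175.05493075 -222.87580524] -4.634022913990288
(array([ 0.48720987, -0.18469617]), np.float64(0.1485118939128114), (59.51703643798828, 90.69271850585938))
scene [0.68819209 0.23470292] -0.06579351551755894 [0.49714313 0.02188731] -0.15455708649496658 (140.6401824951172, 85.15084075927734) [-176.64381619 -224.91588234] -5.085777991515381
(array([ 0.48771204, -0.18633868]), np.float64(0.14832474026720632), (64.32394409179688, 91.16291046142578))
```

Emit:
move_arm --rows "0 0 0 0 0 -0.105; 0 0 0 0 0 -0.105; -32 20 0 0 0 0; -32 20 0 0 0 0; -32 20 0 0 0 0; -32 20 0 0 0 0; -32 20 0 0 0 0; -32 20 0 0 0 0; -32 20 0 0 0 0; -32 20 0 0 0 0; -32 20 0 0 0 0; -32 20 0 0 0 0; -32 20 0 0 0 0; -32 20 0 0 0 0; -32 20 0 0 0 0; -32 20 0 0 0 0; 0 0 0 0 0 0; 0 0 0 0 0 0"

```text
time_s: 2.35
ee_pos: [0.4087, 0.0485, 0.2997]
eef_rot: [-3.137, 0.006, 1.51]
force: [-0.6, 0.5, -0.4]
grip_width: 0.0939
```

```bash
cat > t.py <<'E'
# tool delta to fence-frame goal: args fx fy(mm in fence frame) z(tcp mm) yaw_rel(rad)
import sys,numpy as np
from station import sensors
from scipy.spatial.transform import Rotation as Ro
o=np.array([.6869,.2340]);th=-.0688
R=np.array([[np.cos(th),-np.sin(th)],[np.sin(th),np.cos(th)]])
s=sensors.get_obs(); T=Ro.from_euler("xyz",s["eef_rot"]); p=s["ee_pos"]
print("t",s["time_s"],"fence xy",((p[:2]-o)@R*1000).round(1),"z",round(p[2]*1000,1),"rpy",s["eef_rot"].round(4),"F",s["force"].round(2),"w",s["grip_width"])
if len(sys.argv)>4:
    a=[float(v) for v in sys.argv[1:]]
    g=np.r_[o+R@np.array(a[:2])/1000,a[2]/1000]
    G=Ro.from_euler("xyz",[np.pi,0,th+a[3]])
    print("rotvec",(T.inv()*G).as_rotvec().round(4)," shift now",(T.inv().apply(g-p)*1000).round(1)," shift after turn",(G.inv().apply(g-p)*1000).round(1))
E
python3 t.py -248 -228 110 1.5708
```

```text
t 2.35 fence xy [-264.8 -204.2] z 299.7 rpy [-3.137   0.0064  1.5099] F [-0.64  0.5  -0.43] w 0.0938965851594071
rotvec [-0.0046  0.0064  0.0079]  shift now [-22.7  17.5 189.8]  shift after turn [-23.8  16.8 189.7]
```

Emit:
move_arm --rows "-6 4 20 -0.0045 0.006 0.008; -6 4 20 0 0 0; -6 4 20 0 0 0; -3 4 20 0 0 0; 0 0 20 0 0 0; 0 0 20 0 0 0; 0 0 20 0 0 0; 0 0 20 0 0 0; 0 0 12 0 0 0; 0 0 8 0 0 0; 0 0 0 0 0 0; 0 0 0 0 0 0"

```text
time_s: 3.85
ee_pos: [0.4213, 0.0347, 0.1158]
eef_rot: [3.139, -0.001, 1.514]
force: [0.2, 1.2, 1.0]
grip_width: 0.0943
```

```bash
python3 t.py -235 -223 107 1.5708
```

```text
t 3.85 fence xy [-251.3 -217.1] z 115.8 rpy [ 3.1388e+00 -9.0000e-04  1.5142e+00] F [0.19 1.22 0.97] w 0.0942751715055487
rotvec [ 0.0027 -0.0009  0.0122]  shift now [-6.1 16.2  8.9]  shift after turn [-5.9 16.3  8.8]
```

Emit:
move_arm --rows "-3 5 4.5 0.0027 -0.001 0.012; -3 5 4.5 0 0 0; 0 5 0 0 0 0; 0 5 0 0 0 0; 0 5 0 0 0 0; 0 5 0 0 0 0; 0 5 0 0 0 0; 0 5 0 0 0 0; 0 5 0 0 0 0; 0 5 0 0 0 0; 0 5 0 0 0 0; 0 5 0 0 0 0; 0 5 0 0 0 0; 0 0 0 0 0 0"

```text
time_s: 5.6
ee_pos: [0.4886, 0.0241, 0.1069]
eef_rot: [-3.136, -0.0, 1.502]
force: [0.2, 0.1, -0.6]
grip_width: 0.0938
```

```bash
cat > look.py <<'E'
import sys
from h import *
from station import camera
n,gx,gy,tag=sys.argv[1],float(sys.argv[2]),float(sys.argv[3]),sys.argv[4]
c=camera(n); P=cloud(c)[1]; o,th,cc,y,wh,f,a=rel(P,(gx,gy)); print("fence",o.round(4),th.round(4),"board",cc.round(4),wh,"in fence mm",f.round(1),"deg",a.round(2))
im=c["color"]; im=im[90:290,180:440] if n=="top" else im[120:320,230:490]
cv2.imwrite(f"pics/{tag}.png",cv2.resize(im,None,fx=3,fy=3,interpolation=cv2.INTER_CUBIC))
E
python3 t.py -100 -223 107 1.5708; python3 look.py scene .53 .023 a1
```

```text
t 5.6 fence xy [-183.4 -223. ] z 106.9 rpy [-3.1355e+00 -1.0000e-04  1.5024e+00] F [ 0.15  0.13 -0.62] w 0.09375451233726563
rotvec [-0.0061 -0.0001  0.0004]  shift now [-0.  83.4 -0.6]  shift after turn [ 0.  83.4 -0.1]
fence [0.6881 0.2344] -0.0652 board [0.5307 0.0233] (139.70716857910156, 99.92060852050781) in fence mm [-143.3 -220.9] deg -0.42
```

View pics/a1.png

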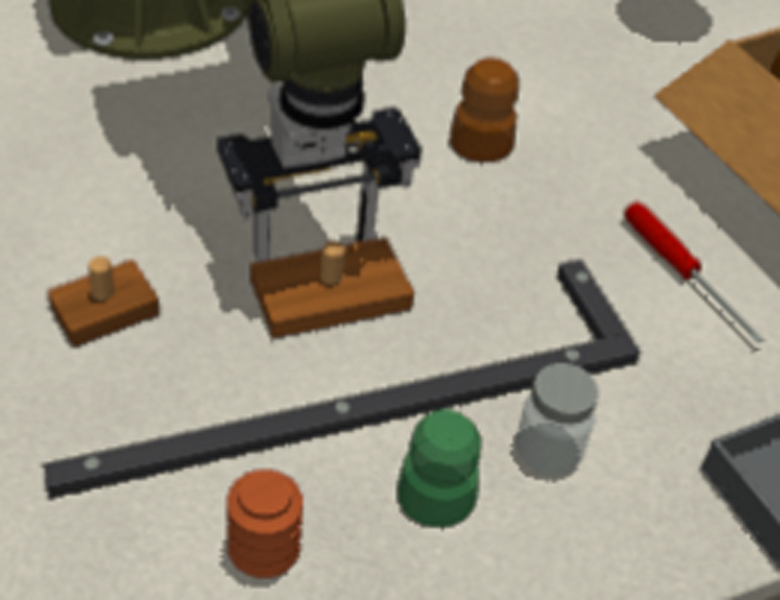

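Emit:
move_arm --rows "0 5 0 0 0 0; 0 5 0 0 0 0; 0 5 0 0 0 0; 0 5 0 0 0 0; 0 5 0 0 0 0; 0 5 0 0 0 0; 0 5 0 0 0 0; 0 5 0 0 0 0; 0 5 0 0 0 0; 0 5 0 0 0 0; 0 5 0 0 0 0; 0 5 0 0 0 0; 0 5 0 0 0 0; 0 5 0 0 0 0; 0 4 0 0 0 0; 0 3 0 0 0 0; 0 2 0 0 0 0; 0 0 0 0 0 0"

```text
time_s: 7.9
ee_pos: [0.5702, 0.0189, 0.1069]
eef_rot: [-3.124, -0.0, 1.503]
force: [-2.4, -0.5, 2.4]
grip_width: 0.0943
```

```bash
python3 t.py -88 -223 107 1.5708; python3 look.py scene .61 .023 a2
```

```text
t 7.9 fence xy [-101.6 -222.6] z 106.9 rpy [-3.1242e+00 -2.0000e-04  1.5032e+00] F [-2.38 -0.49  2.44] w 0.09426279056393962
rotvec [-0.0174 -0.0002  0.0012]  shift now [-0.4 13.6 -0.3]  shift after turn [-0.4 13.6 -0.1]
fence [0.6882 0.2345] -0.066 board [0.612  0.0187] (141.0102996826172, 97.73487091064453) in fence mm [ -61.8 -220.4] deg -0.59
```

View pics/a2.png

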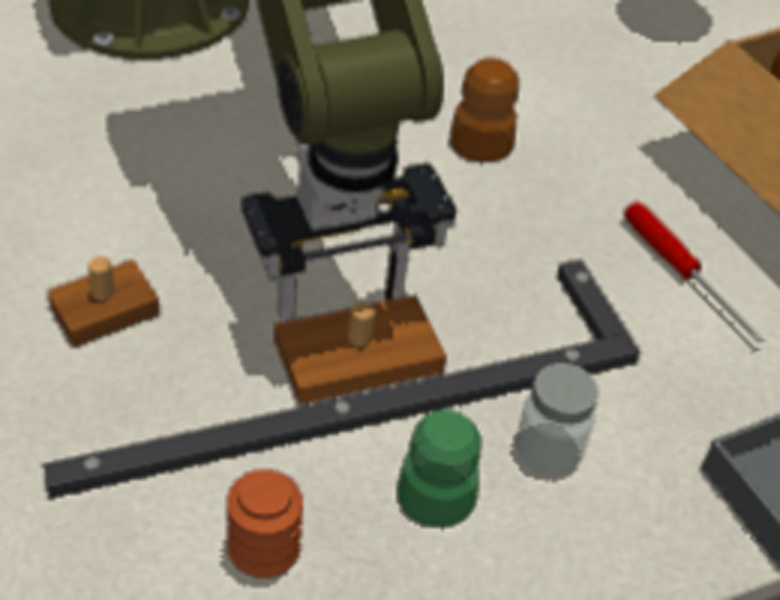

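Emit:
move_arm --rows "0 2 0 -0.009 0 0; 0 2 0 -0.008 0 0; 0 2 0 0 0 0; 0 2 0 0 0 0; 0 1.5 0 0 0 0; 0 1.5 0 0 0 0; 0 0 0 0 0 0"

```text
time_s: 8.82
ee_pos: [0.5818, 0.0182, 0.1068]
eef_rot: [3.141, -0.0, 1.503]
force: [-1.7, 0.1, 3.1]
grip_width: 0.0943
```

```bash
python3 t.py -88 -223 107 1.5708; python3 look.py top .62 .02 a3
```

```text
t 8.825 fence xy [ -90.  -222.5] z 106.8 rpy [ 3.1412e+00 -3.0000e-04  1.5032e+00] F [-1.66  0.13  3.15] w 0.09427195129098123
rotvec [ 0.0004 -0.0003  0.0012]  shift now [-0.5  2.  -0.2]  shift after turn [-0.5  2.  -0.2]
fence [0.6872 0.2337] -0.0691 board [ 0.6489 -0.0453] (35.18244171142578, 14.44430923461914) in fence mm [ -19. -281.] deg -84.52
```

View pics/a3.png

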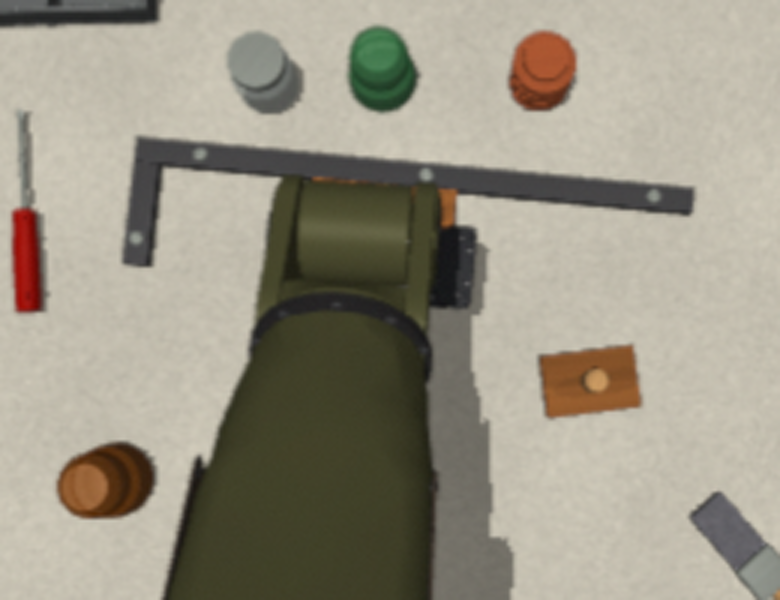

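Emit:
move_arm --rows "0 -8 0 0 0 0; 0 -15 0 0 0 0; 0 -15 -10 0 0 0; 0 0 -30 0 0 0; 0 0 -30 0 0 0; 0 0 -30 0 0 0; 0 0 0 0 0 0.16; 0 0 0 0 0 0.16; 0 0 0 0 0 0.16; 0 0 0 0 0 0.16; 0 0 0 0 0 0.16; 0 0 0 0 0 0.16; 0 0 0 0 0 0.16; 0 0 0 0 0 0.16; 0 0 0 0 0 0.16; 0 0 0 0 0 0.13; 0 0 0 0 0 0" --grip -0.13

```text
time_s: 11.0
ee_pos: [0.5378, 0.0209, 0.2096]
eef_rot: [-3.141, -0.012, -0.118]
force: [0.3, -0.3, 0.2]
grip_width: 0.0408
```

```bash
python3 t.py -42 -325 190 0; python3 look.py scene .63 .02 a4
```

```text
t 11.0 fence xy [-134.1 -222.8] z 209.6 rpy [-3.1407 -0.0121 -0.1176] F [ 0.3  -0.27  0.17] w 0.04079974241727695
rotvec [-0.0006 -0.0121 -0.0488]  shift now [96.7 97.6 20.6]  shift after turn [ 92.1 102.2  19.6]
fence [0.6867 0.2354] -0.0631 board [0.6388 0.0171] (141.28265380859375, 99.78907775878906) in fence mm [ -34.1 -220.8] deg 0.67
```

View pics/a4.png

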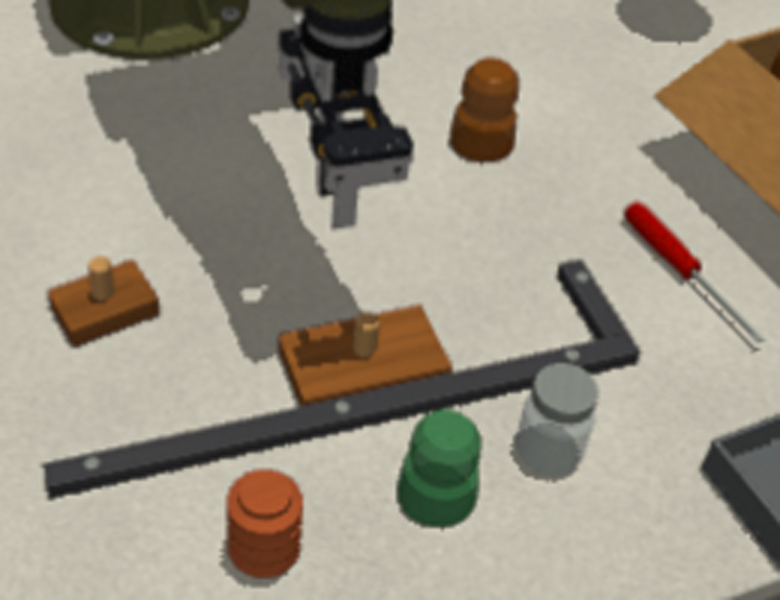

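Emit:
move_arm --rows "0 25 0 0 -0.012 -0.049; 0 26 0 0 0 0; 0 26 0 0 0 0; 20 25 0 0 0 0; 24 0 0 0 0 0; 24 0 5 0 0 0; 24 0 15 0 0 0; 0 0 20 0 0 0; 0 0 20 0 0 0; 0 0 20 0 0 0; 0 0 10 0 0 0; 0 0 0 0 0 0; 0 0 0 0 0 0"

```text
time_s: 12.68
ee_pos: [0.6213, -0.0885, 0.1156]
eef_rot: [-3.141, -0.001, -0.031]
force: [-0.1, -0.1, -0.8]
grip_width: 0.0408
```

```bash
python3 t.py -42 -315 107 0; python3 look.py top .65 .017 a5
```

```text
t 12.675 fence xy [ -43.3 -326.2] z 115.6 rpy [-3.1414e+00 -1.2000e-03 -3.0800e-02] F [-0.06 -0.14 -0.8 ] w 0.04081404217058129
rotvec [-0.0002 -0.0012  0.038 ]  shift now [  1.7 -11.2   8.6]  shift after turn [  1.3 -11.2   8.6]
fence [0.6867 0.234 ] -0.068 board [0.6355 0.0375] (102.31605529785156, 84.59320068359375) in fence mm [ -37.7 -199.6] deg 0.64
```

View pics/a5.png

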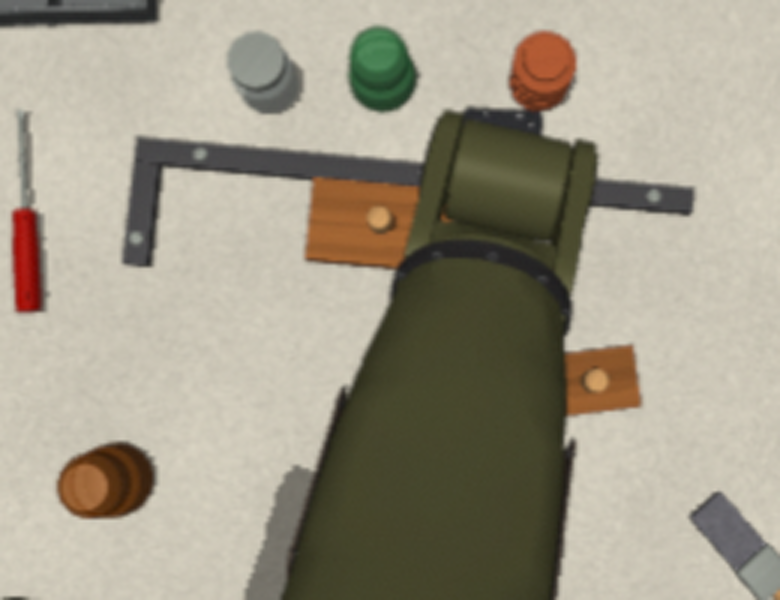

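Emit:
move_arm --rows "0 -3 4 0 0 0.038; 0 -4 4 0 0 0; 0 -5 0 0 0 0; 0 -5 0 0 0 0; 0 -5 0 0 0 0; 0 -5 0 0 0 0; 0 -5 0 0 0 0; 0 -5 0 0 0 0; 0 -5 0 0 0 0; 0 -5 0 0 0 0; 0 -5 0 0 0 0; 0 -5 0 0 0 0; 0 -5 0 0 0 0; 0 -5 0 0 0 0; 0 -5 0 0 0 0; 0 -5 0 0 0 0; 0 0 0 0 0 0"

```text
time_s: 14.85
ee_pos: [0.6274, -0.0067, 0.1097]
eef_rot: [3.141, -0.005, -0.067]
force: [0.8, -0.3, 0.6]
grip_width: 0.0411
```

```bash
python3 t.py -42 -148 107 0; python3 look.py top .65 .06 a6;  python3 look.py scene .65 .06 a7
```

```text
t 14.85 fence xy [ -42.8 -244.2] z 109.7 rpy [ 3.1408 -0.0048 -0.0669] F [ 0.81 -0.3   0.58] w 0.04107952674946275
rotvec [ 0.0008 -0.0048  0.0019]  shift now [  0.9 -96.2   2.6]  shift after turn [  0.8 -96.2   2.7]
fence [0.6867 0.234 ] -0.0679 board [0.6418 0.1212] (46.976322174072266, 86.33009338378906) in fence mm [ -37.1 -115.6] deg 87.54
fence [0.6861 0.2351] -0.0606 board [0.6599 0.0755] (86.08162689208984, 171.52378845214844) in fence mm [ -16.5 -160.9] deg 26.08
```

View pics/a6.png

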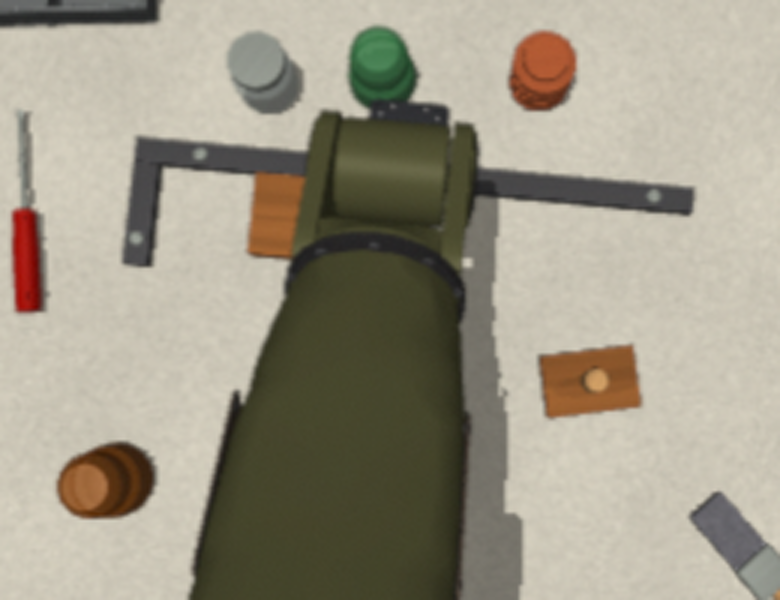

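View pics/a7.png

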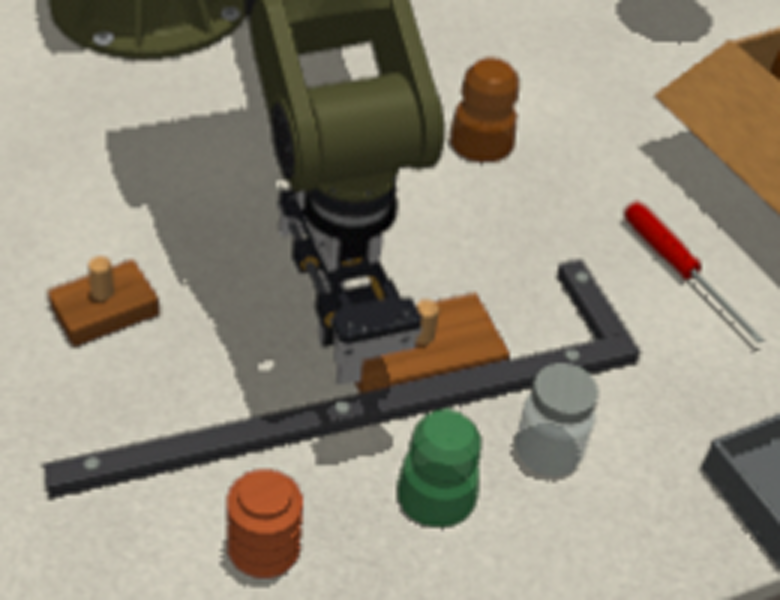

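Emit:
move_arm --rows "0 -5 1 0 -0.005 0; 0 -5 0 0 0 0; 0 -5 0 0 0 0; 0 -5 0 0 0 0; 0 -5 0 0 0 0; 0 -5 0 0 0 0; 0 -5 0 0 0 0; 0 -5 0 0 0 0; 0 -5 0 0 0 0; 0 -5 0 0 0 0; 0 -5 0 0 0 0; 0 -5 0 0 0 0; 0 -5 0 0 0 0; 0 -5 0 0 0 0; 0 -5 0 0 0 0; 0 -4 0 0 0 0; 0 -3 0 0 0 0; 0 -2 0 0 0 0; 0 0 0 0 0 0"

```text
time_s: 17.32
ee_pos: [0.6338, 0.0819, 0.1091]
eef_rot: [3.14, -0.001, -0.068]
force: [-0.0, -2.1, 1.8]
grip_width: 0.0409
```

```bash
python3 t.py -42 -148 107 0; python3 look.py scene .65 .16 a8
```

```text
t 17.325 fence xy [ -42.6 -155.4] z 109.1 rpy [ 3.1398e+00 -5.0000e-04 -6.7600e-02] F [-0.01 -2.07  1.76] w 0.04094102858977892
rotvec [ 0.0018 -0.0005  0.0012]  shift now [ 0.6 -7.4  2.1]  shift after turn [ 0.6 -7.4  2.1]
fence [0.6855 0.2353] -0.0583 board [0.6665 0.172 ] (93.93879699707031, 185.86941528320312) in fence mm [-15.3 -64.2] deg 24.96
```

View pics/a8.png

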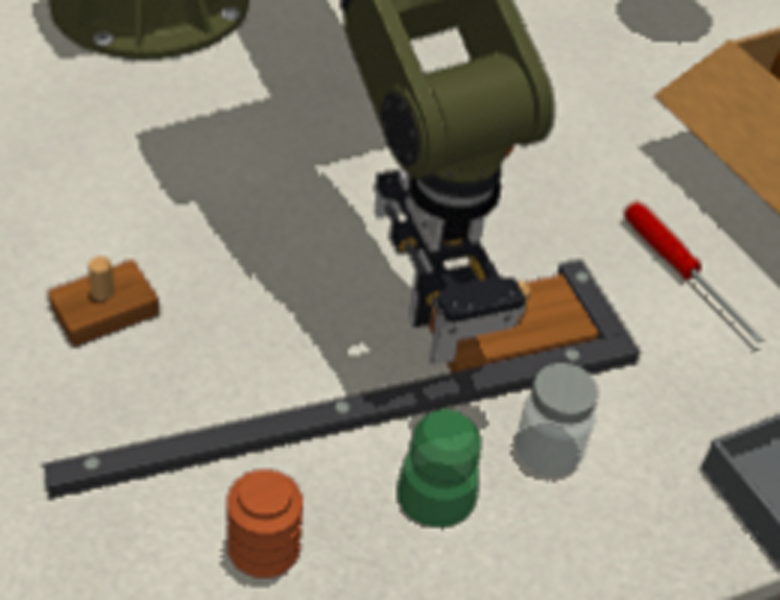

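Emit:
move_arm --rows "0 -1.5 0 0 0 0; 0 -1.5 0 0 0 0; 0 -1.5 0 0 0 0; 0 -1 0 0 0 0; 0 0 0 0 0 0"

```text
time_s: 18.0
ee_pos: [0.6341, 0.0874, 0.1091]
eef_rot: [3.14, -0.0, -0.068]
force: [-1.9, -3.8, 0.9]
grip_width: 0.041
```

```bash
python3 t.py -42 -148 107 0
```

```text
t 18.0 fence xy [ -42.6 -149.9] z 109.1 rpy [ 3.1397e+00 -5.0000e-04 -6.8000e-02] F [-1.86 -3.75  0.94] w 0.04098900837339787
rotvec [ 0.0019 -0.0005  0.0008]  shift now [ 0.6 -1.9  2.1]  shift after turn [ 0.6 -1.9  2.1]
```

Emit:
move_arm --rows "0 -0.8 0 0 0 0; 0 -0.8 0 0 0 0; 0 0 0 0 0 0"

```text
time_s: 18.38
ee_pos: [0.6343, 0.089, 0.1091]
eef_rot: [3.14, -0.0, -0.068]
force: [-0.8, -3.1, 1.6]
grip_width: 0.0413
```

Emit:
move_arm --rows "0 -0.8 0 0 0 0; 0 -0.8 0 0 0 0; 0 0 0 0 0 0"

```text
time_s: 18.75
ee_pos: [0.6343, 0.0891, 0.1091]
eef_rot: [3.137, 0.0, -0.068]
force: [0.5, 0.1, 1.0]
grip_width: 0.0408
```

Emit:
move_arm --rows "0 -1 0 0 0 0; 0 -1 0 0 0 0"

```text
time_s: 19.0
ee_pos: [0.6344, 0.0895, 0.1091]
eef_rot: [3.134, 0.001, -0.069]
force: [-1.5, -11.5, 3.1]
grip_width: 0.0409
```

```bash
python3 t.py -42 -148 107 0; python3 look.py scene .65 .16 a9; python3 look.py top .65 .16 a10
```

```text
t 19.0 fence xy [ -42.5 -147.8] z 109.1 rpy [ 3.1343e+00  8.0000e-04 -6.8600e-02] F [ -1.51 -11.5    3.08] w 0.04094022002115114
rotvec [0.0073 0.0008 0.0002]  shift now [0.5 0.2 2.1]  shift after turn [0.5 0.2 2.1]
fence [0.6864 0.2383] -0.0603 board [0.6709 0.1777] (98.09225463867188, 179.95489501953125) in fence mm [-11.8 -61.4] deg 26.22
fence [0.6868 0.2338] -0.0687 board [0.6469 0.2348] (12.754807472229004, 80.06997680664062) in fence mm [-39.9  -1.7] deg 89.96
```

View pics/a9.png

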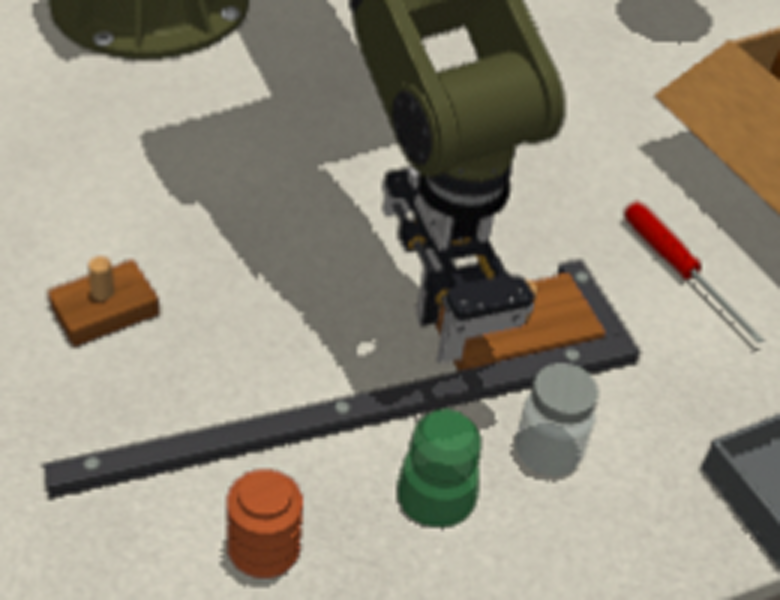

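View pics/a10.png

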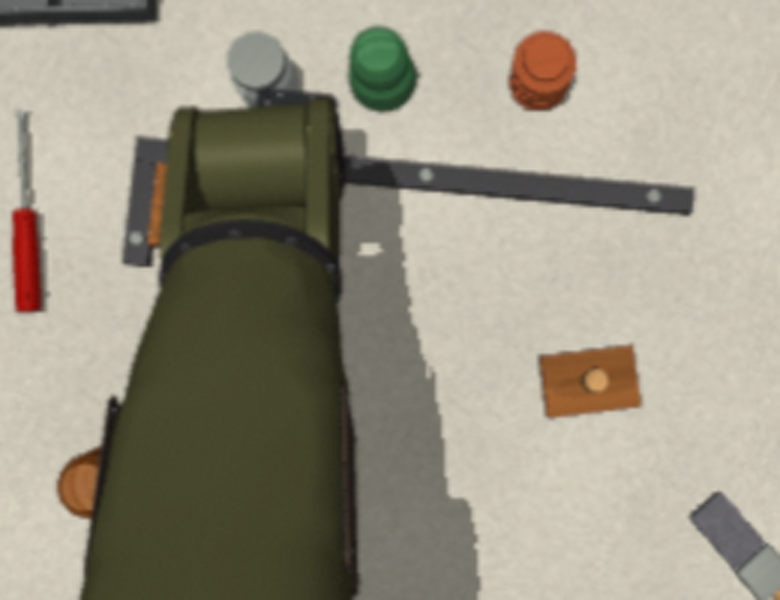

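Emit:
move_arm --rows "0 3 0 0 0 0; 0 8 0 0 0 0; 0 12 0 0 0 0; 0 0 -20 0 0 0; 0 0 -30 0 0 0; 0 0 -30 0 0 0; -20 0 -20 0 0 0; -25 0 0 0 0 -0.16; 0 -25 0 0 0 -0.16; 0 0 0 0 0 -0.16; 0 0 0 0 0 -0.16; 0 0 0 0 0 -0.16; 0 0 0 0 0 -0.16; 0 0 0 0 0 -0.16; 0 0 0 0 0 -0.16; 0 0 0 0 0 -0.16; 0 0 0 0 0 -0.13; 0 0 0 0 0 0" --grip 0.49

```text
time_s: 21.35
ee_pos: [0.5849, 0.0965, 0.2351]
eef_rot: [3.122, 0.001, 1.552]
force: [0.8, -0.2, 0.5]
grip_width: 0.07
```

```bash
python3 t.py -118 -73 107 1.5708; python3 look.py scene .65 .16 b1
```

```text
t 21.35 fence xy [ -92.3 -144.2] z 235.1 rpy [3.1222e+00 8.0000e-04 1.5516e+00] F [ 0.81 -0.15  0.55] w 0.06997225625147109
rotvec [0.0194 0.0003 0.0496]  shift now [ 72.5 -24.6 127.6]  shift after turn [ 71.2 -25.7 128.1]
fence [0.6863 0.2377] -0.0601 board [0.6502 0.1753] (156.051513671875, 99.62629699707031) in fence mm [-32.3 -64.4] deg 0.52
```

View pics/b1.png

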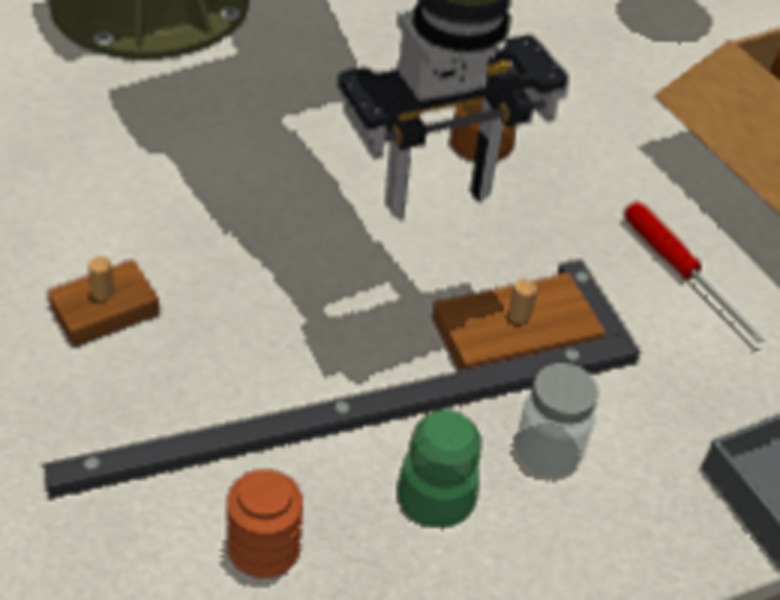

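Emit:
move_arm --rows "0 -14 0 0.019 0 0.05; 0 -14 0 0 0 0; 18 0 10 0 0 0; 18 0 20 0 0 0; 18 0 20 0 0 0; 16 0 20 0 0 0; 0 0 20 0 0 0; 0 0 20 0 0 0; 0 0 10 0 0 0; 0 0 4 0 0 0; 0 0 0 0 0 0; 0 0 0 0 0 0"

```text
time_s: 22.9
ee_pos: [0.5628, 0.1782, 0.1006]
eef_rot: [-3.14, 0.001, 1.486]
force: [0.3, 0.1, -0.5]
grip_width: 0.0701
```

```bash
python3 t.py -90 -73 107 1.5708; python3 look.py scene .65 .16 b2
```

```text
t 22.9 fence xy [-119.9  -64.2] z 100.6 rpy [-3.1396e+00  6.0000e-04  1.4855e+00] F [ 0.27  0.1  -0.47] w 0.07010347816726824
rotvec [-0.002   0.0006 -0.0165]  shift now [-8.3 30.1 -6.4]  shift after turn [-8.8 29.9 -6.4]
fence [0.6862 0.238 ] -0.0597 board [0.6473 0.1759] (156.70474243164062, 90.7464599609375) in fence mm [-35.1 -64.3] deg -0.57
```

View pics/b2.png

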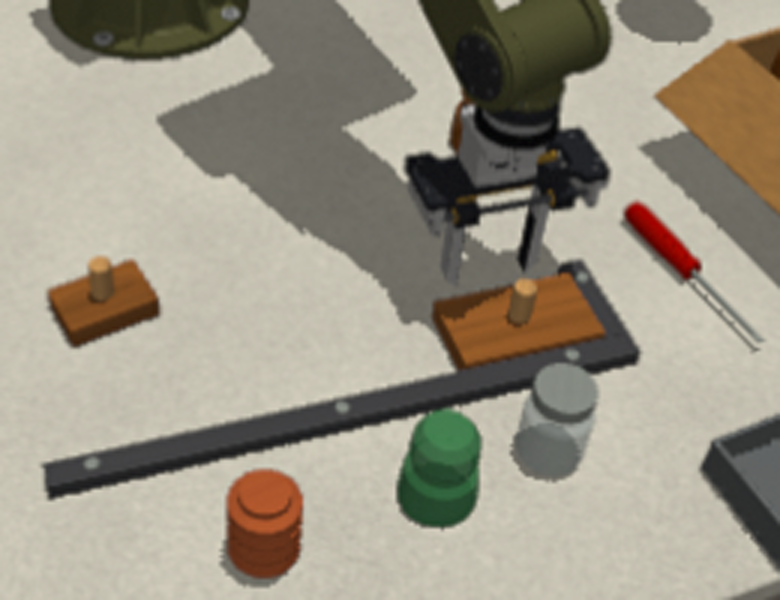

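Emit:
move_arm --rows "-4.5 0 -6 -0.002 0 -0.0165; -4.5 4 0 0 0 0; 0 5 0 0 0 0; 0 5 0 0 0 0; 0 4 0 0 0 0; 0 3 0 0 0 0; 0 2 0 0 0 0; 0 0 0 0 0 0"

```text
time_s: 23.95
ee_pos: [0.5873, 0.1667, 0.1081]
eef_rot: [3.14, 0.0, 1.503]
force: [-0.5, 0.7, -0.5]
grip_width: 0.0703
```

```bash
python3 t.py -88 -73 107 1.5708
```

```text
t 23.95 fence xy [-94.8 -74. ] z 108.1 rpy [3.1396 0.     1.5027] F [-0.49  0.75 -0.46] w 0.07031253223495475
rotvec [0.0019 0.     0.0007]  shift now [1.  6.8 1.1]  shift after turn [1.  6.8 1.1]
```

Emit:
move_arm --rows "0 1.5 0 0 0 0; 0 1.5 0 0 0 0; 0 1 0 0 0 0; 0 1 0 0 0 0; 0 0 0 0 0 0"

```text
time_s: 24.58
ee_pos: [0.592, 0.1664, 0.1082]
eef_rot: [3.141, 0.0, 1.503]
force: [-1.3, -0.1, -1.0]
grip_width: 0.07
```

Emit:
move_arm --rows "0 1 0 0 0 0; 0 1 0 0 0 0"

```text
time_s: 24.82
ee_pos: [0.5927, 0.1664, 0.1081]
eef_rot: [-3.137, 0.001, 1.503]
force: [-11.2, -0.5, 8.8]
grip_width: 0.0699
```

Emit:
move_arm --rows "0 0.8 0 0 0 0"

```text
time_s: 24.95
ee_pos: [0.5928, 0.1665, 0.1082]
eef_rot: [-3.135, 0.001, 1.503]
force: [-8.5, 0.1, 5.7]
grip_width: 0.0699
```

Emit:
move_arm --rows "0 0.8 0 0 0 0"

```text
time_s: 25.08
ee_pos: [0.593, 0.1664, 0.1082]
eef_rot: [-3.133, 0.002, 1.503]
force: [-8.3, -0.2, 5.6]
grip_width: 0.0697
```

```bash
python3 t.py -88 -73 107 1.5708
```

```text
t 25.075 fence xy [-89.  -73.8] z 108.2 rpy [-3.1329e+00  1.7000e-03  1.5030e+00] F [-8.27 -0.2   5.65] w 0.06972947765872037
rotvec [-0.0087  0.0017  0.001 ]  shift now [0.8 1.  1.2]  shift after turn [0.8 1.  1.2]
```

Emit:
move_arm --rows "0 -2 0 0 0 0; 0 -6 0 0 0 0; 0 -15 0 0 0 0; 0 -10 -20 0 0 0; 0 0 -30 0 0 0; 0 0 -30 0 0 0; 0 0 -30 0 0 0; 0 -20 -20 0 0 0; 0 -25 0 0 0 0; -25 -25 0 0 0 0; -30 -25 0 0 0 0; -30 -20 0 0 0 0; -30 -20 0 0 0 0; -30 0 0 0 0 0; -30 0 0 0 0 0; -30 0 0 0 0 0; 0 0 0 0 0 0"

```text
time_s: 27.2
ee_pos: [0.403, -0.0315, 0.2434]
eef_rot: [3.14, 0.001, 1.505]
force: [-0.6, -1.2, 0.8]
grip_width: 0.0701
```

```bash
python3 t.py; python3 look.py top .643 .165 b3; python3 look.py scene .643 .165 b4
```

```text
t 27.2 fence xy [-265.  -284.4] z 243.4 rpy [3.1405e+00 1.1000e-03 1.5045e+00] F [-0.65 -1.16  0.79] w 0.07006032915137034
fence [0.6863 0.2338] -0.0671 board [0.6466 0.1682] (140.2900848388672, 92.84305572509766) in fence mm [-35.2 -68.2] deg -2.57
fence [0.6862 0.2379] -0.0596 board [0.6512 0.1787] (163.80226135253906, 102.11083221435547) in fence mm [-31.5 -61.2] deg -0.73
```

View pics/b3.png

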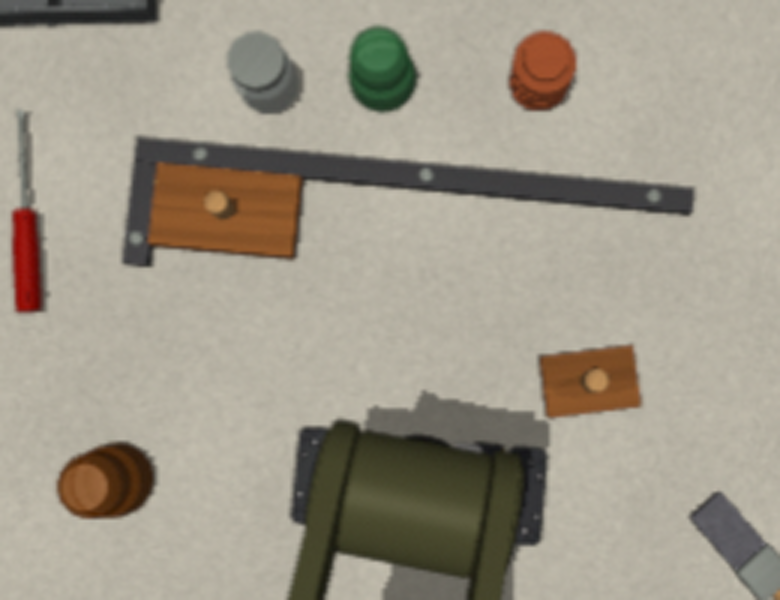

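View pics/b4.png

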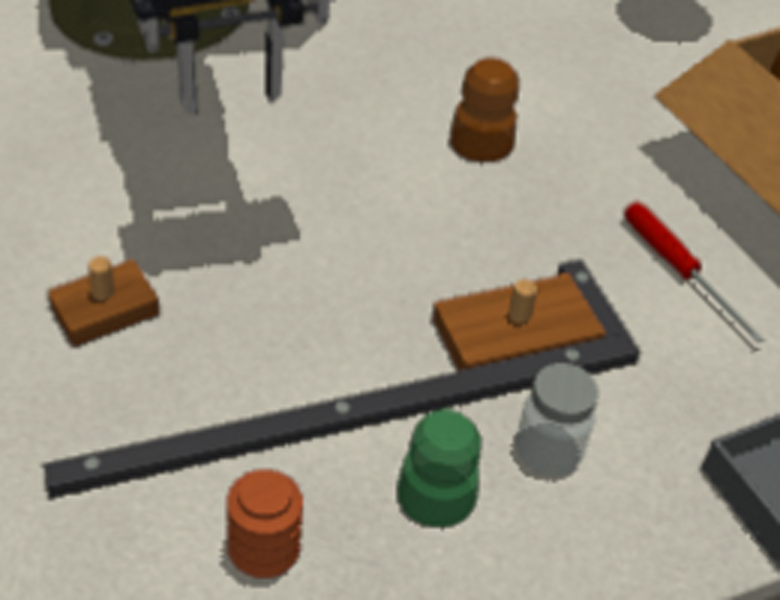

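```bash
cat > fin.py <<'E'
from h import *
from station import camera
def meas(c,box):
    hsv=cv2.cvtColor(cv2.resize(c["color"],None,fx=1,fy=1),cv2.COLOR_BGR2HSV)
    m=((hsv[...,0]<20)&(hsv[...,1]>90)&(hsv[...,2]>50)).astype(np.uint8)
    z=np.zeros_like(m); x0,y0,x1,y1=box; z[y0:y1,x0:x1]=m[y0:y1,x0:x1]
    k,l,s,_=cv2.connectedComponentsWithStats(z); i=1+np.argmax(s[1:,4])
    v,u=np.nonzero(l==i); p=onplane(c,np.c_[u,v],.025)*1000
    r=cv2.minAreaRect(p.astype(np.float32)); (ce,wh,a)=r
    if wh[0]<wh[1]: a-=90
    # centroid & PCA as alternate
    q=p-p.mean(0); w,V=np.linalg.eigh(q.T@q); d=V[:,1]; 
    return p.mean(0),np.degrees(wrap(np.arctan2(d[1],d[0])-np.pi/2)),np.array(ce),np.degrees(wrap(np.radians(a)-np.pi/2)),wh
if __name__=="__main__":
    c0=dict(np.load("top0.npz")); o,th=fence(cloud(c0)[1]); print("fence",o,np.degrees(th))
    R=np.array([[np.cos(th),-np.sin(th)],[np.sin(th),np.cos(th)]])
    print("start",meas(c0,(270,185,335,235)))
    c=camera("top"); r=meas(c,(226,135,285,180)); print("end",r)
    print("end in fence: centroid",(r[0]-o*1000)@R,"rect",(r[2]-o*1000)@R,"yaw rel",r[1]-np.degrees(th),r[3]-np.degrees(th))
    c2=camera("top")
    d=np.abs(c["color"].astype(int)-c0["color"]).max(-1)>40; d=d.astype(np.uint8); k,l,s,_=cv2.connectedComponentsWithStats(d)
    print("changed",[list(map(int,q)) for q in s[1:] if q[4]>4])
    b=c["color"][135:185,222:290]; cv2.imwrite("pics/zoom%d.png"%int(__import__("time").time()),cv2.resize(b,None,fx=10,fy=10,interpolation=cv2.INTER_NEAREST))
E
python3 fin.py; ls pics
```

```text
fence [0.68693649 0.23395442] -3.944170750560487
start (array([496.33746014,  21.87924418]), np.float64(-8.494540721550145), array([496.46932983,  21.95262146]), np.float64(-8.591255187988276), (138.9114227294922, 78.75965881347656))
end (array([641.71389195, 167.78772662]), np.float64(-3.891261270950409), array([641.84515381, 167.98919678]), np.float64(-3.8754653930664023), (142.49913024902344, 81.61528015136719))
end in fence: centroid [-40.56425547 -69.12059219] rect [-40.44716251 -68.91057043] yaw rel 0.05290947961007797 0.06870535749408457
changed [[229, 144, 53, 33, 1413], [104, 194, 258, 206, 18148], [0, 341, 14, 7, 41], [15, 345, 11, 8, 28], [3, 348, 3, 4, 6], [16, 352, 4, 2, 5], [0, 355, 98, 45, 2426], [29, 357, 4, 4, 13], [333, 359, 4, 3, 8], [333, 363, 3, 3, 6], [14, 365, 5, 7, 15], [294, 369, 37, 28, 600], [21, 371, 2, 3, 5], [276, 387, 10, 13, 51]]
a1.png
a10.png
a2.png
a3.png
a4.png
a5.png
a6.png
a7.png
a8.png
a9.png
b1.png
b2.png
b3.png
b4.png
crop0.png
scene0.png
top0.png
zoom1796656645.png
```

```bash
mv pics/zoom1*.png pics/zoom.png
```

```text
(no output)
```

View pics/zoom.png

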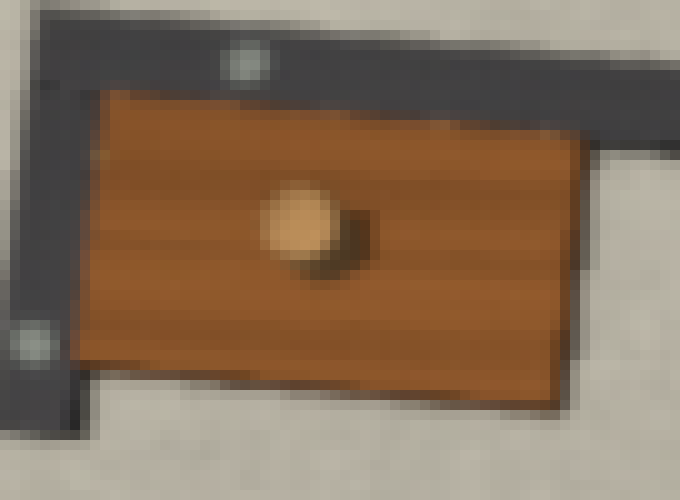

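```bash
python3 -c "
from station import ctrl,sensors
print(sensors.get_obs()['force']);print(ctrl.hand_in())"
```

```text
[-0.11643989  0.1323341  -0.01963487]
the job is handed in; nothing more can be done
None
```

The larger base is seated in the inner corner of the fence, and the job was handed in at about 27 s of the 58 s allowed.

**What I did:** I pushed the base with the two fingertips on its near long side, straight ahead to just short of the long rail. I then pushed it by its right end along to the short rail, and last pressed the long side home. The final approaches were in steps of 0.8 to 1.5 mm. The highest force I read was about 14 N at the long rail and about 12 N at the short rail. I then lifted the arm clear.

**Last checks:**
- **Position:** the top camera puts the base centre at about (-40.5, -69) mm in the fence frame, against a home of (-40, -70). The yaw error is under 0.1°, and no gap shows at either rail.
- **Dowel and other things:** the dowel stands in place on the base. The other things show no movement, judged by eye for those the arm or its shadow partly covered.
- **Arm:** the tool is touching nothing.

**What disagreed:**
- The depth-based outline of the base no longer worked once it touched the rails, because base and rail merged: it read up to 9 mm off in position and up to 2.6° off in angle. I relied on the colour outline and the force contacts instead.
- The colour and depth readings differed by about 1.7 mm in y at the start, so the camera alone cannot confirm contact with the short rail to better than that. The force rise and the stop at the expected position do support it.

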